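# Slide the PIN terminal onto its tapered desk mount until it wedges

### The job

Put the PIN terminal back on its desk mount: set its orange shoe down on the landing in front of the jaws, screen end towards them, slide it in and push with about 15 N until it wedges tight. How deep it wedges changes with the jaw setting, so go by feel and never push with more than 20 N; then let go so that it stays gripped, and leave the other things on the desk alone.

Things in the scene. Friction and masses are not known exactly. Their poses are not given: they have to be found in the camera images.
- terminal_mid (a point): grip point of the PIN terminal: black box 150 mm long (its x), 62 mm wide (its y), about 0.34 kg, keypad at the -x end, blue screen on the raised +x end, lying keypad up on its shoe. The point is over the middle of its length and width, 36 mm above the shoe's underside; the flat sides run from 13 to 51 mm above that underside. Axes as the terminal's, z up
- shoe (a point): middle of the flat underside of the terminal's orange dovetail shoe, 36 mm straight below terminal_mid. The shoe is 60 mm long, 8.5 mm high, sides undercut 25 degrees from upright (widest at the foot). In plan it tapers 6 degrees a side: foot 50 mm wide at the -x (keypad) end, 38 mm at the +x (screen) end, which goes in first. Axes as the terminal's
- terminal: the whole terminal with its shoe, 150 x 62 x 57 mm high; origin at the point shoe
- seat (a point): point on the way's floor, 12 mm above the desk, midway between the jaws: where the point shoe would first wedge at the strip's mid-setting. With the actual setting (not measured) it first wedges 25 mm short to 25 mm beyond this in x, up to 3 mm aside in y, then goes 1 to 3 mm deeper as it is pushed tight: feel for it. +x is the way it slides in; the terminal's x then points along it
- mount: desk mount, screwed down: dark steel base plate 200 (x) x 116 (y) x 12 mm thick, origin at the centre of its underside. Its top is the way's smooth floor (friction about 0.17, as the shoe and jaws) and, from x = -100 to -30 mm, the open landing (black patch), level with the floor. The jaws stand on it from x = -30 mm (mouth) to 92 mm and reach 11.5 mm above it. The seat is at x = 30 mm
- left_jaw: fixed rigid aluminium jaw on the mount's +y side, undercut like the shoe, leaning in 6 degrees in plan so that the way narrows towards +x; origin at the seat
- right_jaw: jaw on the mount's -y side: an aluminium bar carrying a brass strip with the undercut face. The strip is set by two screws up to 5 mm nearer or farther, with stiff springs behind it (50 N/mm); origin at the seat. At the mouth the way is 52 to 62 mm wide at the floor. A shoe pushed with 15 N is gripped by some 15 to 25 N at each jaw and stays gripped by friction when let go
- calculator: grey desk calculator 150 x 105 x 31 mm, loose, origin at the centre of its underside; it and the terminal may have changed places
- stapler: blue stapler 125 x 34 x 43 mm, loose, origin at the centre of its underside
- stamp: self-inking stamp, black and red with a round knob, 60 x 40 x 97 mm high, loose, origin at the centre of its underside
- glue: white glue bottle with orange cap, 34 mm across, 95 mm high, loose, origin at the centre of its underside
- tape: black tape dispenser 150 x 62 x 92 mm high, loose, origin at the centre of its underside
- pencup: green pen cup 72 mm across, 150 mm high with its pens, loose, origin at the centre of its underside
- mug: blue mug 80 mm across, 92 mm high, loose, origin at the centre of its underside
There are look-alikes about, which are no part of the job. Leave any purple look-alike of the terminal alone.

How it is judged (in metres and radians):
On the way, in this order (a step that is already met when the one before it is completed fails the run):
1. the shoe stands on the way's floor with its narrow end in between the jaws (x of shoe in the frame of seat between -0.083 and 0.035 m and y of shoe in the frame of seat between -0.01 and 0.01 m and z of shoe in the frame of seat below 0.004 m), for 0.05 s.
2. the shoe is pushed home and wedged: both jaws grip it with at least 12 N (contact force between each of left_jaw, right_jaw and terminal above 12 N and x of shoe in the frame of seat above -0.03 m), for 0.2 s.
At the end, for the whole second after the job is handed in: the terminal stands still in the mount, released, its shoe down on the way's floor (3 mm) and in line with the way (0.06 rad), wedged at the depth where the strip lets it (30 mm short to 35 mm beyond the seat point) and still gripped by at least 6 N at each jaw (contact force between each of left_jaw, right_jaw and terminal above 6 N and x of shoe in the frame of seat between -0.03 and 0.035 m and y of shoe in the frame of seat between -0.007 and 0.007 m and z of shoe in the frame of seat between -0.003 and 0.003 m and angle between the x axis of terminal and the x axis of mount, either way round below 0.06 rad and linear speed of terminal below 0.01 m/s); the robot touches nothing.
It fails at once if the shoe or a jaw is forced: either jaw loaded with over 38 N by the terminal (contact force between any of left_jaw, right_jaw and terminal above 38 N).
It fails at once if another thing on the desk is shoved more than 30 mm or knocked over (distance of any of calculator, stapler, stamp, glue, tape, pencup, mug from where it was at the start of the episode above 0.03 m or angle between any of stamp, glue, pencup, mug's own z axis and vertical above 0.7 rad).
It also fails if it takes over 59 s, if anything falls off the work surface, if the arm or the gripper's body presses on something with over 40 N, if the wrist force passes 120 N, or if a joint passes its speed limit or range.

### The arm

A 6-joint arm with a two-finger parallel gripper is mounted at the origin on the work surface. World frame = base frame: x ahead of the robot, y to its left, z up, the work surface at z = 0. Lengths are in m, angles in degrees, forces in N, time in s.
With the tool pointing down it reaches from about 0.25 to 0.8 m from the base axis. Payload 8.5 kg.
Tool frame: the origin (TCP) lies midway between the tips of the shut fingers; the grasp point (between the pads) lies 19 mm behind it; z points along the fingers, y is the direction in which the jaws open and shut (so a half turn about z gives the same grasp; the last joint's range is limited). The gripper opens to 85 mm and grips with 20 to 120 N. Pads are 22 mm wide; open, the fingers measure 114 mm over their backs; the gripper's body (76 mm by 85 mm) begins 54 mm behind the grasp point. The pads swing forward as they close: fully open they stand 13 mm farther back than shut.
Start: joints at [-70.703, 13.648, -0.773, 75.585, 0, 90], TCP at [0.173, -0.495, 0.231] pointing down, gripper open.
Joint ranges: [-152.45, 152.45], [-59.26, 108.67], [-65.41, 83.53], [-104.44, 129.93], [-82.83, 76.93], [-180, 180]. Speed limits (degrees/s): [127.2, 127.2, 159.86, 180, 180, 180].

### API

Orientations are given as [roll, pitch, yaw] about the fixed x, y, z axes, in that order (R = Rz(yaw) Ry(pitch) Rx(roll)).
In Python, from bench import ctrl, vision, models gives the robot as it stands. The module is installed in compiled form; this text tells all that it offers.
- The arm moves only by the shell command python3 -m crank 'ROWS' [OPENING] [FORCE]. ROWS is JSON, a list of rows, each an object with "delta_pos": the shift along the world's x, y, z in mm, a list of three; "turn": the turn, a rotation vector about the world's x, y, z in degrees, a list of three. A call has 1 to 5 rows; each row shifts and turns the pose as measured when the row begins; what a row does not reach is not made up. A row lasts 1/8 s, in which the tool goes at most 62.5 mm and 10.7 degrees, less where a joint would pass 70% of its speed; a pose out of reach is approached as far as the arm can. A call is refused whole if a number of a shift passes 62.5 or a number of a turn 10.7, either way. A call with a gripper value outside its range is refused whole. OPENING is the finger opening in mm, from 0 to 85.4, set as the call begins (- or left out, the last holds). The fingers move at their own pace and stop on an object; FORCE is the grip in N (left out, the last holds). Time passes only in rows, so rows that do not move let the fingers close. It gives the time, the measured TCP pose, the force and the opening at its end, in the units of the state.
- ctrl.get_state(): the state, without advancing time (a new reading comes with each control period).
- vision.grab_frame(name): name is "scene" or "top"; returns a dict with "image" (384x512x3 uint8, blue, green, red), "fx", "fy", "cx", "cy" (pixels), "rvec" (rotation vector, rad) and "tvec" (3), from world to camera coordinates, as OpenCV has them. Camera axes: x right, y down, z forward; pixel columns grow to the right and rows downward; lengths in m; the calibration is good to about 2 mm. A picture is of the moment at which its call begins. There is no depth.
- ctrl.job_done(): hands the job in, once; it reports no verdict.
Trained networks look in the newest picture that a camera, given by its name, has taken for a name from the list of things; names that differ only in an ending like _2 or _b are one class to them, and where a whole thing is asked for, a point or a joint stands for the part that bears it (a point fixed in the world has none). Each returns a list of dicts, best first, with "conf" (0 to 1); they miss things now and then, are a little off and sometimes report something else, mostly with a low value. They report only what shows in the picture. A call takes as long as a camera call. They do not tell look-alikes from the thing itself.
- models.find_in(camera, target): "bbox" ([left, top, right, bottom] in pixels, round what is visible of it).
- models.place_of(camera, target): "location" ([column, row] in pixels: a listed point, or the origin of a listed thing).
The state is a dict: "time": time; "joint_positions": joint angles; "dq": joint speeds; "joint_torque": joint torques, N m; "position": TCP position; "ee_rot": TCP orientation; "force": force on the tool from outside, world axes, zero at the start; "torque": the same for the moment, N m; "grip_width": finger opening in m.
Only numpy, scipy, OpenCV 4.12 (cv2) and the standard library are available. Lean on these libraries where they do the work, as an engineer would, in place of code of your own. Each camera call takes 0.05 s, during which the arm holds its last target. There are 200 camera calls.

## Working session

There is one attempt and no reset: what is moved stays moved. The work goes in short steps, Python scripts to look and compute and a shell command to move; the robot and the scene stay as the last step left them, time stands still between calls to the robot, and variables do not carry over. Pictures are saved under pics/ and viewed, about 8 in all and at most 12, crops included, and the job is handed in when it is done.

```bash
mkdir -p pics
cat > h.py <<'E'
import numpy as np,cv2
from bench import ctrl,vision,models
def cam(f):
    K=np.array([[f['fx'],0,f['cx']],[0,f['fy'],f['cy']],[0,0,1.]]);R=cv2.Rodrigues(np.array(f['rvec'],float))[0];t=np.array(f['tvec'],float).reshape(3)
    return K,R,t
def onz(f,px,z):
    K,R,t=cam(f);d=R.T@np.linalg.solve(K,[px[0],px[1],1]);c=-R.T@t
    return c+d*(z-c[2])/d[2]
def tri(fa,pa,fb,pb):
    P=[K@np.c_[R,t] for K,R,t in (cam(fa),cam(fb))]
    X=cv2.triangulatePoints(P[0],P[1],np.array(pa,float).reshape(2,1),np.array(pb,float).reshape(2,1)).ravel();return X[:3]/X[3]
def proj(f,X):
    K,R,t=cam(f);return cv2.projectPoints(np.array(X,float).reshape(-1,3),R,t,K,None)[0].reshape(-1,2)
E
python3 - <<'E'
from h import *
F={}
for c in('scene','top'):
    f=F[c]=vision.grab_frame(c);cv2.imwrite(f'pics/{c}0.png',f['image'])
    K,R,t=cam(f);print(c,f['fx'],-R.T@t)
    for n in('terminal_mid','shoe','terminal','seat','mount','calculator','right_jaw','left_jaw'):
        print(c,n,[(np.round(d['location'],1).tolist(),round(d['conf'],2)) for d in models.place_of(c,n)[:4]])
a=cv2.imread('pics/scene0.png');b=cv2.imread('pics/top0.png')
print(ctrl.get_state())
E
```

```text
scene 352.68348344267196 [ 0.99039828 -0.5093088   1.08015727]
scene terminal_mid [([298.7, 99.9], 0.92), ([260.0, 116.3], 0.79), ([271.8, 161.6], 0.64)]
scene shoe [([270.6, 168.6], 0.68), ([262.4, 126.4], 0.65), ([299.3, 105.3], 0.57)]
scene terminal [([265.6, 168.5], 0.95), ([296.8, 106.8], 0.93), ([259.9, 126.4], 0.79)]
scene seat [([239.8, 236.9], 0.59)]
scene mount [([229.3, 232.3], 0.82), ([237.9, 236.1], 0.67), ([240.1, 237.7], 0.61), ([166.6, 271.4], 0.44)]
scene calculator [([167.2, 271.2], 0.96)]
scene right_jaw [([241.4, 237.1], 0.63), ([236.0, 236.5], 0.33)]
scene left_jaw [([238.9, 239.8], 0.78)]
top 407.1651811681765 [0.36549248 0.11775921 1.72141027]
top terminal_mid [([111.7, 222.7], 0.88), ([162.8, 242.3], 0.7), ([206.4, 198.3], 0.58), ([287.6, 131.5], 0.17)]
top shoe [([110.1, 227.1], 0.8), ([164.2, 240.0], 0.78), ([204.8, 199.2], 0.72)]
top terminal [([205.9, 203.7], 0.81), ([110.7, 223.2], 0.61), ([251.9, 136.6], 0.2)]
top seat [([288.4, 179.2], 0.91)]
top mount [([290.9, 186.1], 0.77)]
top calculator [([340.8, 206.4], 0.74)]
top right_jaw [([290.4, 176.1], 0.43)]
top left_jaw [([289.6, 174.8], 0.49)]
{'time': 0.9, 'joint_positions': array([-7.07034741e+01,  1.36471233e+01, -7.75246117e-01,  7.55866356e+01,
        1.66064024e-03,  9.00013513e+01]), 'dq': array([ 0.01949833, -0.04710441,  0.07518407,  0.01602403,  0.01181219,
       -0.09336218]), 'joint_torque': array([ 2.40297322e-04, -5.38566184e+01,  3.46694112e+01,  2.53705999e-03,
       -5.45779699e-05, -2.16264016e-05]), 'position': array([ 0.17347318, -0.49543103,  0.231271  ]), 'ee_rot': array([-1.79990995e+02, -1.66042784e-03,  1.92951743e+01]), 'force': array([-0.67206612, -0.35515635,  0.59274903]), 'torque': array([ 0.03422431,  0.04275217, -0.00693513]), 'grip_width': 0.08546274923212593}
```

View pics/scene0.png

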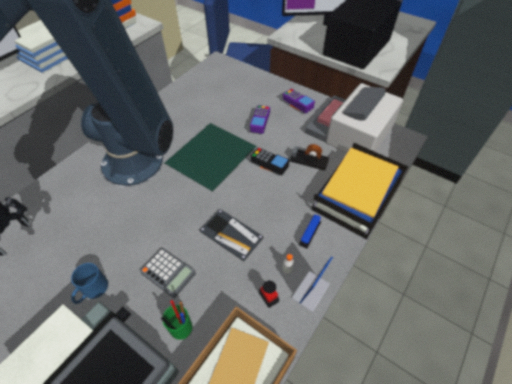

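View pics/top0.png

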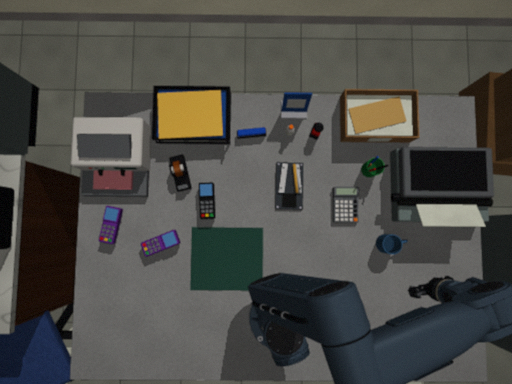

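Candidates for the terminal: a black one (top 206,199; scene 270,160), a purple one (top 111,223; scene 298,100), and another purple one (top 161,243; scene 260,117). I choose the black one and check it in a close crop, together with the mount.

Run:
```python
from h import *
a=cv2.imread('pics/scene0.png');b=cv2.imread('pics/top0.png')
z=lambda i,x,y,w,h,k:cv2.resize(i[y:y+h,x:x+w],None,fx=k,fy=k,interpolation=cv2.INTER_CUBIC)
c=np.hstack([z(b,175,160,50,75,8),z(b,265,150,50,75,8)])
cv2.imwrite('pics/crop1.png',c)
ft=vision.grab_frame('top');fs=vision.grab_frame('scene')
for n,zz,pt,ps in(('mid',.036,(206.4,198.3),(271.8,161.6)),('shoe',0,(204.8,199.2),(270.6,168.6)),('seat',.012,(288.4,179.2),(239.8,236.9)),('mount',0,(290.9,186.1),(229.3,232.3)),('calc',0,(340.8,206.4),(167.2,271.2))):
    print(n,tri(ft,pt,fs,ps).round(4),onz(ft,pt,zz).round(4),onz(fs,ps,zz).round(4))
for n in('stapler','stamp','glue','tape','pencup','mug'):
    d=models.place_of('top',n); print(n,onz(ft,d[0]['location'],0).round(3) if d else d)
```

```text
mid [0.4881 0.306  0.0282] [0.487  0.3046 0.036 ] [0.4925 0.3006 0.036 ]
shoe [ 0.4846  0.3157 -0.0246] [0.4857 0.3153 0.    ] [0.4925 0.2939 0.    ]
seat [ 0.5769 -0.0362  0.0009] [ 0.5729 -0.0377  0.012 ] [ 0.5846 -0.0378  0.012 ]
mount [ 0.5441 -0.047   0.0162] [ 0.545  -0.0494  0.    ] [ 0.5384 -0.0389  0.    ]
calc [ 0.4588 -0.267  -0.0134] [ 0.4605 -0.2609  0.    ] [ 0.4616 -0.2736  0.    ]
stapler [0.766 0.119 0.   ]
stamp []
glue [ 0.776 -0.043  0.   ]
tape [0.589 0.432 0.   ]
pencup [ 0.609 -0.38   0.   ]
mug [ 0.299 -0.457  0.   ]
```

View pics/crop1.png

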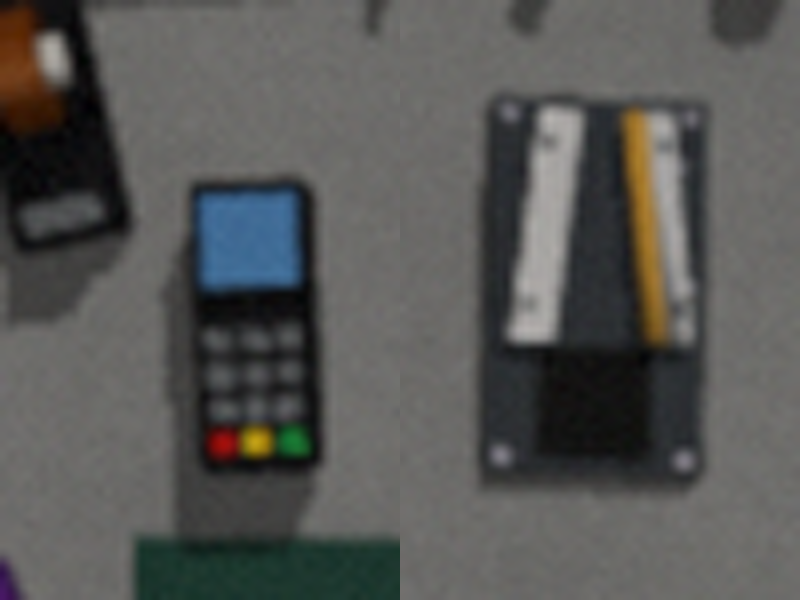

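The crop confirms it: black box, blue screen at top (206,190), keypad below, not purple. The mount's landing is towards the robot (339,~205 of crop/8), with the jaws opening in +x. Next, poses from outlines.

Run:
```python
from h import *
ft=vision.grab_frame('top');fs=vision.grab_frame('scene')
def W(pts,off,z): return np.array([onz(ft,(x/8-.5+off[0],y/8-.5+off[1]),z) for x,y in pts])
h=W([(509,112),(691,118),(683,460),(501,456)],(265,150),.012);c=h.mean(0)
print('screws',h.round(4),'c',c)
m=W([(490,97),(707,100),(700,485),(480,480)],(265,150),.012);print('plate',m.mean(0),np.linalg.norm(m[0]-m[3]),np.linalg.norm(m[0]-m[1]))
for q in(h,m):
    d=(q[0]+q[1]-q[2]-q[3])/2; print('yaw',np.degrees(np.arctan2(d[1],d[0])))
    d=(q[0]-q[1]+q[3]-q[2])/2; print('yaw2',np.degrees(np.arctan2(-d[0],d[1])))
t=W([(193,185),(312,185),(320,462),(205,468)],(175,160),.054)
print('term',t.round(4),t.mean(0),np.linalg.norm(t[0]-t[3]),np.linalg.norm(t[0]-t[1]))
d=(t[0]+t[1]-t[2]-t[3])/2; print('yaw',np.degrees(np.arctan2(d[1],d[0])))
d=(t[0]-t[1]+t[3]-t[2])/2; print('yaw2',np.degrees(np.arctan2(-d[0],d[1])))
a=fs['image'];z=lambda i,x,y,w,h,k:cv2.resize(i[y:y+h,x:x+w],None,fx=k,fy=k,interpolation=cv2.INTER_CUBIC)
cv2.imwrite('pics/crop2.png',np.hstack([z(a,240,135,60,65,6),z(a,195,200,70,65,6)]))
```

```text
screws [[ 0.6418 -0.2065  0.012 ]
 [ 0.6395 -0.3033  0.012 ]
 [ 0.4577 -0.2965  0.012 ]
 [ 0.4589 -0.2007  0.012 ]] c [ 0.54946824 -0.25175104  0.012     ]
plate [ 0.54745388 -0.25080803  0.012     ] 0.2036460760050006 0.11548593789331157
yaw -1.9966071394000116
yaw2 -1.0351153560608006
yaw -1.9269411989857037
yaw2 -0.5017599500095838
term [[0.5501 0.3359 0.054 ]
 [0.5507 0.2747 0.054 ]
 [0.4085 0.268  0.054 ]
 [0.4049 0.3266 0.054 ]] [0.47851158 0.301306   0.054     ] 0.14549567078024106 0.0611922331582828
yaw 3.1998711088084812
yaw2 1.9953756302553072
```

View pics/crop2.png

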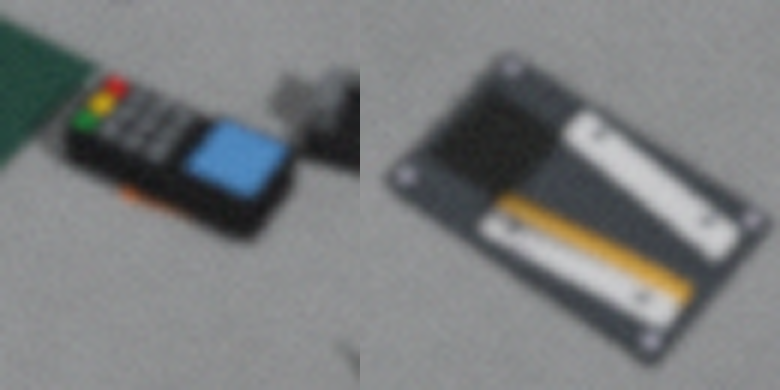

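Run:
```python
from h import *
ft=vision.grab_frame('top');fs=vision.grab_frame('scene')
P=lambda pts,k,o,s=0:np.array([((x-s)/k-.5+o[0],(y)/k-.5+o[1]) for x,y in pts])
def yaw(q):
    d=(q[0]+q[1]-q[2]-q[3])/2;e=(q[0]-q[1]+q[3]-q[2])/2
    return np.degrees([np.arctan2(d[1],d[0]),np.arctan2(-e[0],e[1])]).round(2),np.linalg.norm(d[:2]).round(4),np.linalg.norm(e[:2]).round(4)
a=P([(509,112),(691,118),(683,460),(501,456)],8,(265,150),400);b=P([(752,220),(650,341),(404,176),(512,66)],6,(195,200),360)
q=np.array([tri(ft,i,fs,j) for i,j in zip(a,b)]);print('screws',q.mean(0).round(4),q[:,2].round(4),yaw(q))
for f,p in((ft,a),(fs,b)):
    q=np.array([onz(f,i,.012) for i in p]);print(q.mean(0).round(4),yaw(q))
a=P([(197,190),(300,190),(303,290),(197,292)],8,(175,160));b=P([(290,152),(253,197),(190,158),(225,122)],6,(240,135))
q=np.array([tri(ft,i,fs,j) for i,j in zip(a,b)]);print('screen',q.mean(0).round(4),q[:,2].round(4),yaw(q))
```

```text
screws [ 0.5474 -0.0406  0.0103] [0.0102 0.0107 0.0101 0.0103] (array([-1.28, -1.29]), np.float64(0.1824), np.float64(0.0967))
[ 0.5474 -0.0402  0.012 ] (array([-1.3 , -1.04]), np.float64(0.1822), np.float64(0.0962))
[ 0.5478 -0.0417  0.012 ] (array([-1.23, -1.64]), np.float64(0.182), np.float64(0.097))
screen [0.5223 0.3069 0.0543] [0.0511 0.0556 0.0622 0.0483] (array([1.24, 2.27]), np.float64(0.0512), np.float64(0.0532))
```

```bash
python3 -m crank '[{"delta_pos":[22,57,0],"turn":[0,0,-8]},{"delta_pos":[22,57,0],"turn":[0,0,-8.5]},{"delta_pos":[22,57,0],"turn":[0,0,0]},{"delta_pos":[22,57,0],"turn":[0,0,0]},{"delta_pos":[22,57,0],"turn":[0,0,0]}]' 85 40
python3 -m crank '[{"delta_pos":[22,57,0],"turn":[0,0,0]},{"delta_pos":[22,57,0],"turn":[0,0,0]},{"delta_pos":[22,57,0],"turn":[0,0,0]},{"delta_pos":[22,57,0],"turn":[0,0,0]},{"delta_pos":[22,57,0],"turn":[0,0,0]}]'
```

```text
time: 2.12
position: [0.2843, -0.2067, 0.2304]
ee_rot: [179.9, -0.1, 1.8]
force: [1.1, 0.8, 0.2]
grip_width: 0.0852
time: 2.75
position: [0.3983, 0.0446, 0.2322]
ee_rot: [-178.2, -0.5, 5.1]
force: [0.2, -1.0, 0.7]
grip_width: 0.085
```

```bash
python3 -m crank '[{"delta_pos":[19,60,0],"turn":[0,0,0]},{"delta_pos":[19,60,0],"turn":[0,0,0]},{"delta_pos":[19,60,0],"turn":[0,0,0]},{"delta_pos":[19,60,0],"turn":[0,0,0]},{"delta_pos":[5,20,0],"turn":[0,0,0]}]'
```

```text
time: 3.38
position: [0.5038, 0.1793, 0.2323]
ee_rot: [-172.2, -0.4, 15.2]
force: [-0.7, -0.8, -0.1]
grip_width: 0.0849
```

```bash
python3 -m crank '[{"delta_pos":[-5,35,0],"turn":[-3.9,-0.5,-6.4]},{"delta_pos":[-7,35,0],"turn":[-3.9,-0.5,-6.3]},{"delta_pos":[-6,35,0],"turn":[0,0,0]},{"delta_pos":[-5,20,0],"turn":[0,0,0]},{"delta_pos":[0,0,0],"turn":[0,0,0]}]'
```

```text
time: 4.0
position: [0.5112, 0.1644, 0.2329]
ee_rot: [-173.8, 0.5, 14.3]
force: [0.2, 0.4, 0.4]
grip_width: 0.0852
```

```bash
python3 -c "
from h import *
s=ctrl.get_state();print(s['joint_positions'].round(1),s['dq'].round(1))"
```

```text
[ 14.3  15.1   1.2  76.5   6.2 179.9] [-0.6 -0.3 -0.2  0.1 -0.2  0. ]
```

Joint 6 is at its 180° limit, so I'll use the half-turn equivalent grasp (yaw 182.5).

```bash
python3 -m crank '[{"delta_pos":[0,5,0],"turn":[-6,0,10]},{"delta_pos":[-5,20,0],"turn":[0,0,10.5]},{"delta_pos":[-5,25,0],"turn":[0,0,10.5]},{"delta_pos":[-5,25,0],"turn":[0,0,10.5]},{"delta_pos":[-5,25,0],"turn":[0,0,10.5]}]'
python3 -m crank '[{"delta_pos":[-5,20,0],"turn":[0,0,10.5]},{"delta_pos":[-5,20,0],"turn":[0,0,10.5]},{"delta_pos":[-2,0,0],"turn":[0,0,10.5]},{"delta_pos":[0,0,0],"turn":[0,0,10.5]},{"delta_pos":[0,0,0],"turn":[0,0,10.5]}]'
```

```text
time: 4.62
position: [0.4902, 0.2648, 0.2339]
ee_rot: [-179.2, 2.3, 66.5]
force: [0.3, -0.1, -0.4]
grip_width: 0.0853
time: 5.25
position: [0.4762, 0.3078, 0.2341]
ee_rot: [-179.3, 2.4, 120.2]
force: [0.5, -0.4, 0.0]
grip_width: 0.0849
```

```bash
python3 -m crank '[{"delta_pos":[0,0,0],"turn":[0,0,10.5]},{"delta_pos":[0,0,0],"turn":[0,0,10.5]},{"delta_pos":[0,0,0],"turn":[0,0,10.5]},{"delta_pos":[0,0,0],"turn":[0,0,10.5]},{"delta_pos":[0,0,0],"turn":[0,0,10.5]}]'
```

```text
time: 5.88
position: [0.4751, 0.3073, 0.2347]
ee_rot: [-179.2, 2.4, 173.9]
force: [0.1, -0.6, -0.7]
grip_width: 0.0849
```

```bash
python3 -m crank '[{"delta_pos":[4,-4,-30],"turn":[0.8,2.4,8.6]},{"delta_pos":[0,0,-50],"turn":[0,0,0]},{"delta_pos":[0,0,-40],"turn":[0,0,0]},{"delta_pos":[0,0,0],"turn":[0,0,0]}]'
python3 - <<'E'
from h import *
f=vision.grab_frame('scene');a=f['image'][90:190,210:330].copy()
p=proj(f,[[.479,.303,.036],[.479,.334,.03],[.479,.272,.03]]);print(p)
z=cv2.resize(a,None,fx=6,fy=6,interpolation=cv2.INTER_CUBIC)
for q in p: cv2.circle(z,tuple(int(v) for v in (q-[210,90]+.5)*6),4,(0,255,255),-1)
cv2.imwrite('pics/hover.png',z)
E
```

```text
time: 6.38
position: [0.4789, 0.3028, 0.1138]
ee_rot: [179.9, 0.2, -177.0]
force: [-0.9, -0.4, 0.7]
grip_width: 0.0847
[[269.31353271 159.79874481]
 [273.52585242 156.16934871]
 [264.9312123  165.55884666]]
```

View pics/hover.png

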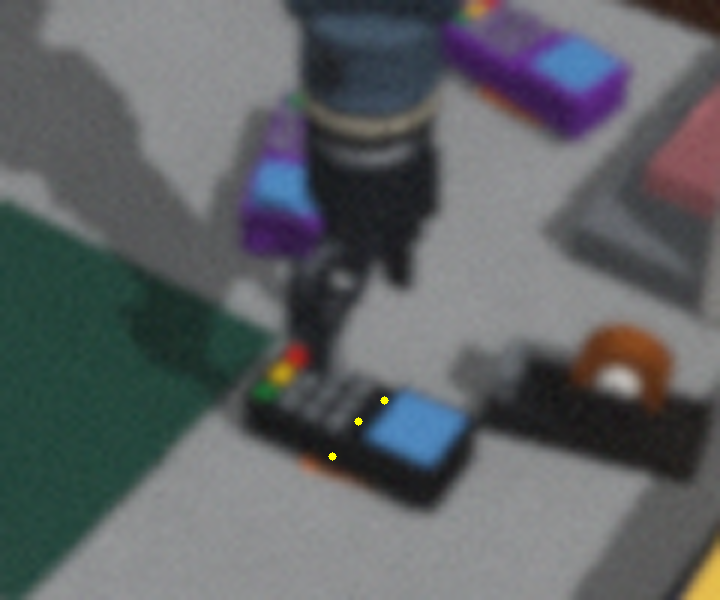

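The hover shows the gripper above the black terminal, with the grip axis near its middle (358,421) and clear of the tape. Descend and grip.

```bash
python3 -m crank '[{"delta_pos":[0,0,-40],"turn":[0,0,0]},{"delta_pos":[0,0,-35],"turn":[0,0,0]},{"delta_pos":[0,0,-20],"turn":[0,0,0]},{"delta_pos":[0,0,-4],"turn":[0,0,0]},{"delta_pos":[0,0,0],"turn":[0,0,0]}]'
python3 -m crank '[{"delta_pos":[0,0,0],"turn":[0,0,0]},{"delta_pos":[0,0,0],"turn":[0,0,0]},{"delta_pos":[0,0,0],"turn":[0,0,0]},{"delta_pos":[0,0,0],"turn":[0,0,0]}]' 50 40
```

```text
time: 7.05
position: [0.4865, 0.3079, 0.0256]
ee_rot: [179.4, 1.2, -177.0]
force: [0.2, -0.1, -0.7]
grip_width: 0.0853
time: 7.55
position: [0.4877, 0.3088, 0.0285]
ee_rot: [179.3, 1.3, -177.0]
force: [0.2, 0.6, -3.1]
grip_width: 0.0615
```

```bash
python3 -c "
from h import *
s=ctrl.get_state();print(s['joint_positions'].round(2),s['dq'].round(1),s['force'],s['position'],s['ee_rot'])"
```

```text
[ 32.36  25.6  -14.73  48.16  -0.05  29.33] [ 0.  -0.  -0.1  0.1 -0.1  0. ] [ 0.22064513  0.61451144 -3.11956717] [0.48772591 0.30876767 0.02845248] [ 179.30900466    1.33554627 -176.97028824]
```

```bash
python3 -m crank '[{"delta_pos":[0,0,0],"turn":[0,0,0]},{"delta_pos":[0,0,0],"turn":[0,0,0]},{"delta_pos":[-4,0,-7],"turn":[-0.7,1.3,-0.5]},{"delta_pos":[-3,0,-7],"turn":[0,0,0]},{"delta_pos":[0,0,0],"turn":[0,0,0]}]' 85
```

```text
time: 8.18
position: [0.4803, 0.3089, 0.0134]
ee_rot: [180.0, -0.1, -177.5]
force: [0.5, 0.2, 0.2]
grip_width: 0.0846
```

```bash
python3 -m crank '[{"delta_pos":[0,0,0],"turn":[0,0,0]},{"delta_pos":[0,0,0],"turn":[0,0,0]},{"delta_pos":[0,0,0],"turn":[0,0,0]},{"delta_pos":[0,0,0],"turn":[0,0,0]}]' 50 40
python3 - <<'E'
from h import *
f=vision.grab_frame('scene');g=vision.grab_frame('top')
z=lambda i,x,y,w,h,k:cv2.resize(i[y:y+h,x:x+w],None,fx=k,fy=k,interpolation=cv2.INTER_CUBIC)
cv2.imwrite('pics/grip.png',np.hstack([z(f['image'],235,130,65,70,6),z(g['image'],180,165,60,70,6)]))
E
```

```text
time: 8.68
position: [0.4803, 0.3089, 0.0134]
ee_rot: [180.0, -0.1, -177.5]
force: [0.2, -0.7, -2.0]
grip_width: 0.0614
```

View pics/grip.png

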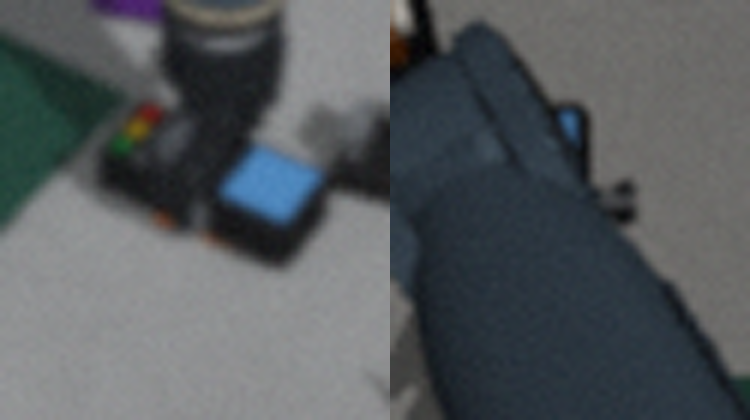

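Grip good: the fingers are at mid-length, with the keypad and screen showing on either side and the orange shoe below. Lift and carry.

```bash
python3 -m crank '[{"delta_pos":[0,0,20],"turn":[0,0,0]},{"delta_pos":[0,0,25],"turn":[0,0,0]},{"delta_pos":[0,0,20],"turn":[0,0,0]},{"delta_pos":[0,-20,0],"turn":[0,0,-2]},{"delta_pos":[0,-40,0],"turn":[0,0,-1.8]}]'
python3 -m crank '[{"delta_pos":[0,-40,0],"turn":[0,0,0]},{"delta_pos":[0,-40,0],"turn":[0,0,0]},{"delta_pos":[0,-40,0],"turn":[0,0,0]},{"delta_pos":[0,-30,0],"turn":[0,0,0]},{"delta_pos":[0,0,0],"turn":[0,0,0]}]'
```

```text
time: 9.4
position: [0.4789, 0.2475, 0.078]
ee_rot: [-179.9, -0.2, 178.7]
force: [0.2, -0.5, -3.0]
grip_width: 0.0613
time: 10.02
position: [0.4729, 0.0854, 0.0733]
ee_rot: [-179.7, -0.7, 178.1]
force: [-1.1, -0.1, -2.6]
grip_width: 0.0614
```

```bash
python3 -m crank '[{"delta_pos":[2,-40,0],"turn":[0,0,0.6]},{"delta_pos":[3,-40,0],"turn":[0,0.7,0]},{"delta_pos":[2,-30,0],"turn":[0,0,0]},{"delta_pos":[0,-14,0],"turn":[0,0,0]},{"delta_pos":[0,0,0],"turn":[0,0,0]}]'
python3 - <<'E'
from h import *
f=vision.grab_frame('scene');g=vision.grab_frame('top')
z=lambda i,x,y,w,h,k:cv2.resize(i[y:y+h,x:x+w],None,fx=k,fy=k,interpolation=cv2.INTER_CUBIC)
cv2.imwrite('pics/carry.png',np.hstack([z(f['image'],185,170,75,90,6),z(g['image'],265,150,50,90,6)]))
for n in('terminal_mid','shoe'):
    for c in('scene','top'): print(n,c,[(np.round(d['location'],1).tolist(),round(d['conf'],2)) for d in models.place_of(c,n)[:4]])
s=ctrl.get_state();print(s['position'],proj(f,s['position']+[0,0,.022]),proj(g,s['position']+[0,0,.022]))
E
```

```text
time: 10.65
position: [0.477, -0.0416, 0.0704]
ee_rot: [-179.7, -1.6, 178.5]
force: [-0.6, 0.0, -3.1]
grip_width: 0.0612
terminal_mid scene [([214.4, 210.0], 0.86), ([260.0, 116.3], 0.61), ([299.4, 99.9], 0.57)]
terminal_mid top [([114.7, 222.3], 0.83), ([163.1, 240.5], 0.7), ([290.0, 200.1], 0.45)]
shoe scene [([296.7, 103.9], 0.72), ([262.7, 126.8], 0.7)]
shoe top [([163.6, 241.0], 0.75), ([112.3, 226.8], 0.73), ([289.9, 203.3], 0.53)]
[ 0.47743388 -0.04050665  0.07081073] [[213.04628126 209.62571763]] [[290.92685699 200.44823488]]
```

View pics/carry.png

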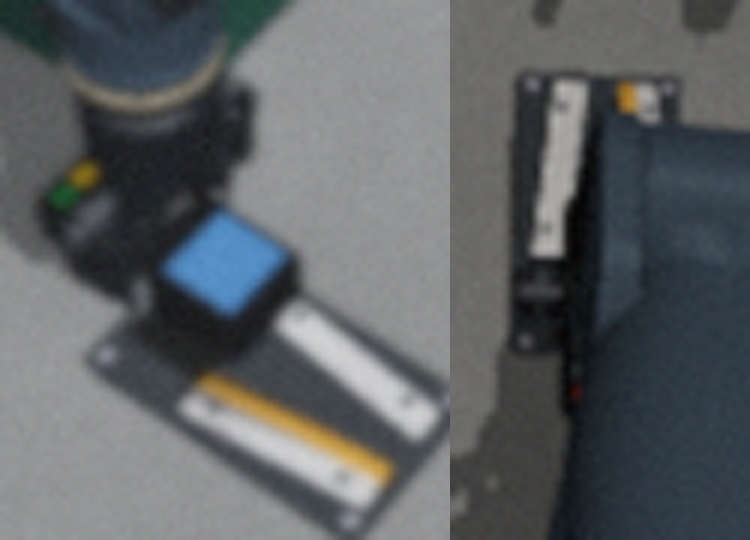

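Carried over the landing: screen end (225,262 in the crop) towards the jaws, aligned with the mount. Lower it.

```bash
python3 -m crank '[{"delta_pos":[3,1,-10],"turn":[0.3,-1.6,0.2]},{"delta_pos":[0,0,-14],"turn":[0,0,0]},{"delta_pos":[0,0,-10],"turn":[0,0,0]},{"delta_pos":[0,0,0],"turn":[0,0,0]}]'
```

```text
time: 11.45
position: [0.4806, -0.0379, 0.0352]
ee_rot: [180.0, 0.0, 179.0]
force: [-0.6, 0.4, -2.6]
grip_width: 0.0615
```

```bash
python3 -m crank '[{"delta_pos":[0,-1.5,-4],"turn":[0,0,-0.3]},{"delta_pos":[0,0,-3],"turn":[0,0,0]},{"delta_pos":[0,0,-1.5],"turn":[0,0,0]}]'
python3 -m crank '[{"delta_pos":[0,0,-1],"turn":[0,0,0]}]'
```

```text
time: 11.82
position: [0.4811, -0.0396, 0.0265]
ee_rot: [180.0, 0.0, 178.7]
force: [0.1, 0.2, -2.7]
grip_width: 0.0616
time: 11.95
position: [0.4812, -0.0396, 0.0255]
ee_rot: [180.0, 0.0, 178.7]
force: [0.5, 0.2, -3.1]
grip_width: 0.0616
```

```bash
for i in 1 2; do python3 -m crank '[{"delta_pos":[0,0,-0.7],"turn":[0,0,0]}]'; done
```

```text
time: 12.08
position: [0.4816, -0.0397, 0.0253]
ee_rot: [180.0, 0.1, 178.7]
force: [-1.5, 1.1, 9.7]
grip_width: 0.0614
time: 12.2
position: [0.4822, -0.0397, 0.0253]
ee_rot: [180.0, 0.2, 178.7]
force: [-0.8, -1.0, 7.9]
grip_width: 0.0613
```

```bash
python3 -m crank '[{"delta_pos":[3,0,0.3],"turn":[0,-0.2,0]},{"delta_pos":[8,-0.2,0],"turn":[0,0,0]},{"delta_pos":[10,-0.2,0],"turn":[0,0,0]},{"delta_pos":[10,-0.2,0],"turn":[0,0,0]}]'
```

```text
time: 12.7
position: [0.5151, -0.0404, 0.0259]
ee_rot: [180.0, 0.4, 178.7]
force: [-0.5, -0.1, -2.6]
grip_width: 0.0614
```

```bash
python3 -m crank '[{"delta_pos":[8,-0.2,-0.4],"turn":[0,0.4,0]},{"delta_pos":[7,-0.2,0],"turn":[0,0,0]},{"delta_pos":[5,-0.1,0],"turn":[0,0,0]}]'
python3 -m crank '[{"delta_pos":[4,-0.1,0],"turn":[0,0,0]}]'
```

```text
time: 13.08
position: [0.5375, -0.0409, 0.0254]
ee_rot: [180.0, 0.0, 178.7]
force: [-1.2, 0.1, 1.2]
grip_width: 0.0614
time: 13.2
position: [0.5418, -0.041, 0.0254]
ee_rot: [180.0, 0.0, 178.7]
force: [-0.3, -0.4, -0.2]
grip_width: 0.0617
```

```bash
cat > ok.sh <<'E'
awk -v L=$1 '/position|ee_rot|force/{print} /force/{gsub(/[\[\],]/," ");x=$2;y=$3} END{if(x<-L||y>L||y<-L)exit 1}'
E
set -o pipefail; C='python3 -m crank'
$C '[{"delta_pos":[2,0,0],"turn":[0,0,0]},{"delta_pos":[2,-0.1,0],"turn":[0,0,0]}]' | sh ok.sh 3 && $C '[{"delta_pos":[2,0,0],"turn":[0,0,0]}]' | sh ok.sh 3 && $C '[{"delta_pos":[2,-0.1,0],"turn":[0,0,0]}]' | sh ok.sh 3 && $C '[{"delta_pos":[2,0,0],"turn":[0,0,0]}]' | sh ok.sh 3 && $C '[{"delta_pos":[2,-0.1,0],"turn":[0,0,0]}]' | sh ok.sh 3 && $C '[{"delta_pos":[2,0,0],"turn":[0,0,0]}]' | sh ok.sh 3 && $C '[{"delta_pos":[2,-0.1,0],"turn":[0,0,0]}]' | sh ok.sh 3 && $C '[{"delta_pos":[2,0,0],"turn":[0,0,0]}]' | sh ok.sh 3 && $C '[{"delta_pos":[2,-0.1,0],"turn":[0,0,0]}]' | sh ok.sh 3
```

```text
position: [0.5458, -0.0411, 0.0254]
ee_rot: [180.0, -0.0, 178.7]
force: [-0.3, -0.7, -0.2]
position: [0.5478, -0.0411, 0.0254]
ee_rot: [180.0, -0.0, 178.7]
force: [-0.4, 0.1, 0.2]
position: [0.5498, -0.0412, 0.0254]
ee_rot: [180.0, -0.0, 178.7]
force: [0.9, 0.1, -0.2]
position: [0.5519, -0.0412, 0.0254]
ee_rot: [180.0, -0.0, 178.7]
force: [0.3, 0.1, -0.1]
position: [0.554, -0.0413, 0.0254]
ee_rot: [180.0, -0.0, 178.7]
force: [-0.9, 0.1, -0.2]
position: [0.5561, -0.0413, 0.0254]
ee_rot: [180.0, -0.0, 178.7]
force: [0.0, -0.6, -1.1]
position: [0.5583, -0.0414, 0.0254]
ee_rot: [180.0, -0.0, 178.7]
force: [-0.5, 0.6, -1.3]
position: [0.5604, -0.0414, 0.0254]
ee_rot: [180.0, -0.0, 178.7]
force: [1.2, 1.2, -0.7]
position: [0.5626, -0.0415, 0.0254]
ee_rot: [180.0, -0.0, 178.7]
force: [-0.2, 1.0, 0.1]
```

```bash
set -o pipefail; C='python3 -m crank'
$C '[{"delta_pos":[2,0,0],"turn":[0,0,0]}]' | sh ok.sh 3 && $C '[{"delta_pos":[2,-0.1,0],"turn":[0,0,0]}]' | sh ok.sh 3 && $C '[{"delta_pos":[2,0,0],"turn":[0,0,0]}]' | sh ok.sh 3 && $C '[{"delta_pos":[2,-0.1,0],"turn":[0,0,0]}]' | sh ok.sh 3 && $C '[{"delta_pos":[2,0,0],"turn":[0,0,0]}]' | sh ok.sh 3 && $C '[{"delta_pos":[2,-0.1,0],"turn":[0,0,0]}]' | sh ok.sh 3 && $C '[{"delta_pos":[2,0,0],"turn":[0,0,0]}]' | sh ok.sh 3 && $C '[{"delta_pos":[2,-0.1,0],"turn":[0,0,0]}]' | sh ok.sh 3
```

```text
position: [0.5647, -0.0415, 0.0254]
ee_rot: [180.0, -0.0, 178.7]
force: [-0.1, -0.7, -0.2]
position: [0.5669, -0.0416, 0.0254]
ee_rot: [180.0, -0.0, 178.7]
force: [-0.4, 0.2, 0.7]
position: [0.569, -0.0417, 0.0254]
ee_rot: [180.0, -0.0, 178.7]
force: [0.4, -0.7, 0.1]
position: [0.5711, -0.0417, 0.0254]
ee_rot: [180.0, -0.0, 178.7]
force: [0.6, -0.2, -0.8]
position: [0.5733, -0.0418, 0.0254]
ee_rot: [180.0, -0.0, 178.7]
force: [-0.7, 0.7, -0.0]
position: [0.5754, -0.0418, 0.0254]
ee_rot: [180.0, -0.0, 178.7]
force: [-0.1, -0.0, 0.2]
position: [0.5776, -0.0419, 0.0254]
ee_rot: [180.0, -0.0, 178.7]
force: [-0.9, 0.3, -1.2]
position: [0.5796, -0.0418, 0.0254]
ee_rot: [180.0, -0.0, 178.7]
force: [-1.2, 1.0, 0.1]
```

```bash
set -o pipefail; C='python3 -m crank'
$C '[{"delta_pos":[2,0,0],"turn":[0,0,0]}]' | sh ok.sh 3 && $C '[{"delta_pos":[2,-0.1,0],"turn":[0,0,0]}]' | sh ok.sh 3 && $C '[{"delta_pos":[2,0,0],"turn":[0,0,0]}]' | sh ok.sh 3 && $C '[{"delta_pos":[2,-0.1,0],"turn":[0,0,0]}]' | sh ok.sh 3 && $C '[{"delta_pos":[2,0,0],"turn":[0,0,0]}]' | sh ok.sh 3 && $C '[{"delta_pos":[2,-0.1,0],"turn":[0,0,0]}]' | sh ok.sh 3 && $C '[{"delta_pos":[2,0,0],"turn":[0,0,0]}]' | sh ok.sh 3 && $C '[{"delta_pos":[2,-0.1,0],"turn":[0,0,0]}]' | sh ok.sh 3
```

```text
position: [0.5817, -0.0416, 0.0254]
ee_rot: [179.9, -0.0, 178.7]
force: [-0.6, 1.3, 0.4]
position: [0.5837, -0.0415, 0.0254]
ee_rot: [179.9, -0.1, 178.7]
force: [-0.8, 2.5, 0.2]
position: [0.5853, -0.0415, 0.0254]
ee_rot: [179.9, -0.1, 178.7]
force: [-5.0, -0.1, 3.8]
```

First contact was at the right jaw; now both jaws. Push on in small steps.

```bash
set -o pipefail; C='python3 -m crank'
$C '[{"delta_pos":[1,0,0],"turn":[0,0,0]}]' | sh ok.sh 11 && $C '[{"delta_pos":[1,0,0],"turn":[0,0,0]}]' | sh ok.sh 11 && $C '[{"delta_pos":[1,0,0],"turn":[0,0,0]}]' | sh ok.sh 11 && $C '[{"delta_pos":[1,0,0],"turn":[0,0,0]}]' | sh ok.sh 11
```

```text
position: [0.5856, -0.0416, 0.0254]
ee_rot: [179.9, -0.2, 178.6]
force: [-6.2, 0.7, 4.9]
position: [0.5856, -0.0416, 0.0254]
ee_rot: [179.9, -0.3, 178.6]
force: [-6.7, 1.2, 5.6]
position: [0.5857, -0.0416, 0.0254]
ee_rot: [179.9, -0.4, 178.6]
force: [-7.0, 0.4, 3.7]
position: [0.5857, -0.0415, 0.0254]
ee_rot: [179.9, -0.5, 178.6]
force: [-5.3, 1.7, 4.5]
```

```bash
set -o pipefail; C='python3 -m crank'
$C '[{"delta_pos":[1.6,0,0],"turn":[0,-0.5,0]}]' | sh ok.sh 9 && $C '[{"delta_pos":[2,0,0],"turn":[0,-0.4,0]}]' | sh ok.sh 11 && $C '[{"delta_pos":[2.3,0,0],"turn":[0,-0.4,0]}]' | sh ok.sh 11
```

```text
position: [0.5862, -0.0416, 0.0254]
ee_rot: [179.9, -0.1, 178.6]
force: [-7.1, 1.4, 7.3]
position: [0.5865, -0.0416, 0.0253]
ee_rot: [179.9, 0.2, 178.5]
force: [-7.9, 0.7, 8.6]
position: [0.5868, -0.0417, 0.0253]
ee_rot: [179.9, 0.4, 178.5]
force: [-9.5, 0.4, 9.5]
```

```bash
set -o pipefail; C='python3 -m crank'
$C '[{"delta_pos":[2.6,0,0.2],"turn":[0,0,0]}]' | sh ok.sh 12 && $C '[{"delta_pos":[3,0,0.2],"turn":[0,0,0.1]}]' | sh ok.sh 13 && $C '[{"delta_pos":[3.3,0,0.2],"turn":[0,0,0.1]}]' | sh ok.sh 13;  grep -c . /dev/null; python3 -c "
from h import *
s=ctrl.get_state();print(s['force'],s['torque'],s['grip_width'])"
```

```text
position: [0.587, -0.0417, 0.0253]
ee_rot: [179.9, 0.1, 178.5]
force: [-9.6, 0.9, 5.7]
position: [0.5873, -0.0417, 0.0254]
ee_rot: [179.9, -0.1, 178.6]
force: [-12.6, 1.0, 8.9]
position: [0.5876, -0.0418, 0.0254]
ee_rot: [179.9, -0.4, 178.6]
force: [-14.5, 1.4, 11.5]
0
[-14.52504799   1.42601269  11.50060971] [ 0.2376247   2.24941046 -0.43725171] 0.06173591503431318
```

```bash
set -o pipefail; C='python3 -m crank'
$C '[{"delta_pos":[3.3,0,0.3],"turn":[0,-0.2,0]}]' | sh ok.sh 15.5 && $C '[{"delta_pos":[3.4,0,0.3],"turn":[0,-0.2,0]}]' | sh ok.sh 15.5 && $C '[{"delta_pos":[3.5,0,0.3],"turn":[0,-0.2,0]}]' | sh ok.sh 15.5
```

```text
position: [0.5876, -0.0418, 0.0254]
ee_rot: [179.9, -0.6, 178.6]
force: [-14.1, 0.9, 8.8]
position: [0.5877, -0.0418, 0.0254]
ee_rot: [179.9, -0.7, 178.6]
force: [-14.8, 1.2, 9.4]
position: [0.5876, -0.0418, 0.0254]
ee_rot: [179.9, -0.8, 178.6]
force: [-13.8, 1.5, 10.5]
```

```bash
set -o pipefail; C='python3 -m crank'
$C '[{"delta_pos":[3.6,0,0.4],"turn":[0,-0.8,0]}]' | sh ok.sh 15.5 && $C '[{"delta_pos":[3.8,0,0.4],"turn":[0,-0.6,0]}]' | sh ok.sh 15.5
```

```text
position: [0.5879, -0.0418, 0.0253]
ee_rot: [179.9, -0.4, 178.6]
force: [-12.9, 0.7, 7.5]
position: [0.588, -0.0419, 0.0253]
ee_rot: [179.9, -0.1, 178.6]
force: [-15.1, 0.6, 10.5]
```

```bash
set -o pipefail; C='python3 -m crank'
$C '[{"delta_pos":[4,0,0.4],"turn":[0,-0.3,0]}]' | sh ok.sh 30; $C '[{"delta_pos":[4,0,0.4],"turn":[0,-0.3,0]}]' | sh ok.sh 30; $C '[{"delta_pos":[0,0,0],"turn":[0,0,0]},{"delta_pos":[0,0,0],"turn":[0,0,0]}]' | sh ok.sh 30
```

```text
position: [0.5881, -0.0418, 0.0253]
ee_rot: [179.9, -0.2, 178.5]
force: [-15.4, -0.0, 11.5]
position: [0.588, -0.0418, 0.0253]
ee_rot: [179.9, -0.3, 178.5]
force: [-16.9, 0.7, 10.7]
position: [0.5878, -0.0418, 0.0254]
ee_rot: [179.9, -0.3, 178.5]
force: [-1.9, 0.2, 0.6]
```

Pushed to about 16 N and wedged, then relaxed. Release and rise.

```bash
C='python3 -m crank'
$C '[{"delta_pos":[0,0,0],"turn":[0,0,0]},{"delta_pos":[0,0,0],"turn":[0,0,0]},{"delta_pos":[0,0,0],"turn":[0,0,0]},{"delta_pos":[0,0,0],"turn":[0,0,0]}]' 85 | sh ok.sh 99
$C '[{"delta_pos":[0,0,10],"turn":[0,0,0]},{"delta_pos":[0,0,20],"turn":[0,0,0]},{"delta_pos":[0,0,30],"turn":[0,0,0]},{"delta_pos":[0,0,40],"turn":[0,0,0]},{"delta_pos":[-20,0,30],"turn":[0,0,0]}]' | sh ok.sh 99
$C '[{"delta_pos":[-50,0,20],"turn":[0,0,0]},{"delta_pos":[-50,0,0],"turn":[0,0,0]},{"delta_pos":[-50,0,0],"turn":[0,0,0]},{"delta_pos":[-40,0,0],"turn":[0,0,0]},{"delta_pos":[0,0,0],"turn":[0,0,0]}]'
python3 - <<'E'
from h import *
f=vision.grab_frame('scene');g=vision.grab_frame('top')
z=lambda i,x,y,w,h,k:cv2.resize(i[y:y+h,x:x+w],None,fx=k,fy=k,interpolation=cv2.INTER_CUBIC)
cv2.imwrite('pics/end.png',np.hstack([z(f['image'],185,180,75,80,5),z(g['image'],260,140,60,80,5)]))
for n in('terminal_mid','shoe'):
    for c in('scene','top'): print(n,c,[(np.round(d['location'],1).tolist(),round(d['conf'],2)) for d in models.place_of(c,n)[:4]])
for X in([.5878,-.0418,.048],[.5878,-.0418,.012]):print(proj(f,X),proj(g,X))
E
```

```text
position: [0.5894, -0.0424, 0.0256]
ee_rot: [180.0, -0.2, 178.5]
force: [-0.9, 0.3, 0.3]
position: [0.5685, -0.0423, 0.1595]
ee_rot: [180.0, -0.3, 178.5]
force: [0.9, -0.7, -0.7]
time: 19.95
position: [0.3741, -0.0423, 0.1862]
ee_rot: [-180.0, 0.3, 178.6]
force: [1.2, -0.2, -0.4]
grip_width: 0.085
terminal_mid scene [([241.7, 233.3], 0.98), ([297.3, 100.3], 0.79), ([259.1, 116.3], 0.74)]
terminal_mid top [([111.3, 222.2], 0.92), ([162.5, 243.9], 0.8), ([316.1, 133.0], 0.74), ([289.2, 177.7], 0.73)]
shoe scene [([260.5, 127.4], 0.98), ([238.1, 237.1], 0.85), ([298.8, 103.8], 0.66), ([231.1, 234.3], 0.57)]
shoe top [([161.6, 241.1], 0.83), ([110.3, 223.9], 0.75), ([290.5, 174.6], 0.74), ([339.8, 205.2], 0.24)]
[[239.41666206 232.82399176]] [[290.18774656 174.61253034]]
[[239.84795949 238.17313575]] [[289.37735713 175.72508542]]
```

View pics/end.png

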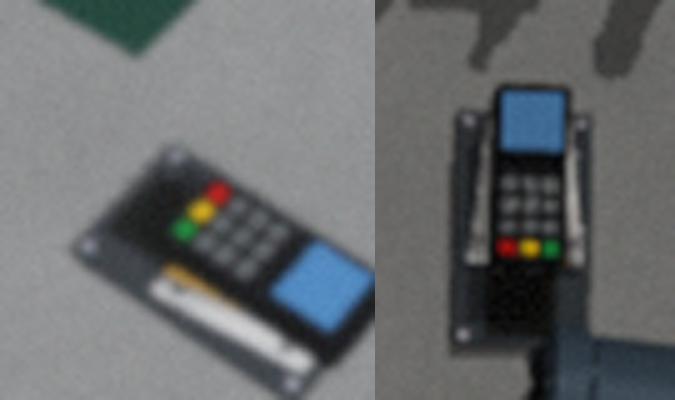

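The terminal sits straight between the jaws (top crop 532,170), screen end in. It is released and the arm is clear, so I hand in.

```bash
python3 -c "
from h import *
s=ctrl.get_state();print(s['time'],s['force']);print(ctrl.job_done())"
```

```text
20.25 [ 0.03636454  0.34677961 -0.17553512]
the job is handed in; nothing more can be done
None
```

The PIN terminal is back on its mount, and I handed the job in at 20.3 s with the gripper open and the arm well clear. I picked the black one, not the purple look-alikes, set it on the landing and slid it in screen end first.

- **Wedging:** It touched the right jaw first and then wedged at a tool x of about 0.585 m. I pushed it 2–3 mm deeper at about 15–17 N, below the 20 N limit.
- **Last checks:** The final picture shows it straight between the jaws, about 10 mm beyond the seat point. The network's points agree with where I released it to within about 3 pixels (roughly 1 cm). The wrist force read about zero after release.
- **Not measured:** I could not measure the grip force at the jaws directly; I infer it from the push. I didn't re-measure the other objects, but the arm passed above or clear of them.
- **What went wrong:** Joint 6 hit its limit on the approach, so I used the half-turn grasp. The first grip was too high, so I opened and took it again lower.

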